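# Throw the cereal dispenser's portion lever into the notch marked by the dowel

### The job

The portion lever at the foot of the cereal dispenser is parked in its unmarked end notch. Take it by its black knob and throw it into the notch beside which the little wooden dowel stands upright (not one with only a flat plug), then let go. Leave the empty glass jar that stands nearby where it is, upright.

Things in the scene. Friction and masses are not known exactly. Their poses are not given: they have to be found in the camera images.
- lever_knob (a point): Centre of the lever's upright black round knob, 26 mm diameter, 50 mm tall (75 to 125 mm above the shelf), on the end of a flat steel bar (top 42 mm up) that swings level about the pivot, 100 mm away. x axis: from pivot to knob; z up. Notches lie every 30 degrees between raised ridges: 3 to 5 N at the knob carries it over a ridge, then a detent draws it home and it stays when let go.
- lever_pivot (a point): Lever's vertical pivot, 42 mm above the shelf, on the dispenser's fixed pine foot (310 x 530 mm; metal plate 20 mm up). The lever starts in the unmarked end notch; the marked ones lie 30, 60 and 90 degrees anticlockwise of it seen from above, stops 7 degrees past the ends. Clear hopper and batten, 480 mm tall, stand 140 mm from the pivot on the side away from the marks.
- pin_top (a point): Top centre of the standing wooden dowel, 18 mm diameter, 40 mm tall, top 60 mm above the shelf, fixed in the plate 150 mm from the pivot, straight out from the wanted notch. The two other marked notches have in its place only a flat wooden plug of the same diameter, 4 mm high.
- jar: Empty open glass jar, 76 mm diameter, 110 mm tall, loose, 250 g, upright on the shelf about 270 mm from the pivot, beyond the marks. Origin at the centre of its underside, z up. A bystander to be left alone.

How it is judged:
At the end, for the whole second after the job is handed in: The lever rests in the notch beside the standing dowel, the knob within about 10 degrees of the line from the pivot to the standing dowel (knob axis under 54 mm from the dowel's, seen from above; 50 mm is dead in line), and the jar stands upright within 30 mm of where it was (horizontal distance between lever_knob and pin_top below 0.054 m and distance of jar from where it was at the start of the episode below 0.03 m and angle between jar's own z axis and vertical below 0.2 rad); the robot touches nothing.
It fails at once if the glass jar is shoved more than 30 mm or tipped more than about 17 degrees (distance of jar from where it was at the start of the episode above 0.03 m or angle between jar's own z axis and vertical above 0.3 rad).
It also fails if it takes over 40 s, if anything falls off the work surface, if the arm or the gripper's body presses on something with over 40 N, if the wrist force passes 120 N, or if a joint passes its speed limit or range.

### The arm

A 6-joint arm with a two-finger parallel gripper is mounted at the origin on the work surface. World frame = base frame: x ahead of the robot, y to its left, z up, the work surface at z = 0. Lengths are in m, angles in rad, forces in N, time in s.
With the tool pointing down it reaches from about 0.35 to 0.8 m from the base axis. Payload 7.3 kg.
Tool frame: the origin (TCP) lies midway between the tips of the shut fingers; the grasp point (between the pads) lies 19 mm behind it (manip.grasp_offset is the distance from the TCP to the grasp point, in m); z points along the fingers, y is the line along which they close (so a half turn about z gives the same grasp; the last joint's range is limited). The gripper opens to 85 mm and grips with 20 to 120 N. Pads are 22 mm wide; open, the fingers measure 114 mm over their backs; the gripper's body (76 mm by 85 mm) begins 54 mm behind the grasp point. The pads swing forward as they close: fully open they stand 13 mm farther back than shut.
Start: joints at [-1.358, 0.342, 1.524, -0, 1.275, -0.146], TCP at [0.184, -0.492, 0.231] pointing down, gripper open.
Joint ranges: [-2.53, 2.53], [-0.77, 2.02], [0.04, 2.7], [-1, 4.14], [0.28, 2.66], [-3.11, 3.11]. Speed limits (rad/s): [2.57, 2.57, 3.14, 3.14, 3.14, 3.14].

### API

Orientations are given as a unit quaternion [x, y, z, w].
In Python, from cell import manip, cams, ticket gives the robot as it stands.
- The arm moves only by the tool arm_command, never from a script. Its argument "commands" is a list of rows, each an object with "translation": the shift along the tool's x, y, z in m, a list of three; "delta_rot": the turn, a rotation vector about the tool's x, y, z in rad, a list of three. A call has 1 to 12 rows; each row shifts and turns the commanded pose from where the row before left it, along the tool's axes as they then stand; what a row does not reach is not made up. A row lasts 1/8 s, in which the tool goes at most 62.5 mm and 10.7 degrees, less where a joint would pass 70% of its speed; a pose out of reach is approached as far as the arm can. A call is refused whole if a number of a shift passes 0.0625 or a number of a turn 0.188, either way. A call with a gripper value outside its range is refused whole. "grip" is the opening, from 0 (shut) to 1 (fully open), set as the call begins (left out, the last holds). The fingers move at their own pace and stop on an object; the grip force is fixed at half the most. Time passes only in rows, so rows that do not move let the fingers close. It gives the time, the measured TCP pose, the force, the opening and the grip force at its end, in the units of the state.
- manip.read_state(): the state, without advancing time (a new reading comes with each control period).
- cams.grab_frame(name): name is "scene" or "top"; returns the picture (420x560x3 uint8, blue, green, red); there is no depth.
- cams.get_calibration(name): a dict with "K" (3x3 intrinsics, pixels), "k1" (the pictures are not rectified: a ray, as slopes to the right and down, at radius r is drawn at 1 + k1 r^2 times it, then the intrinsics apply), "R" (3x3) and "t" (3): a world point X has camera coordinates R X + t. Camera axes: x right, y down, z forward; pixel columns grow to the right and rows downward; lengths in m; the calibration is good to about 2 mm. A picture is of the moment at which its call begins. get_calibration takes no time and is no camera call.
- ticket.job_done(): hands the job in; it is judged then, once.
The state is a dict: "clock": time; "q": joint angles; "joint_velocities": joint speeds; "effort": joint torques, N m; "ee_pos": TCP position; "tcp_rot": TCP orientation; "ft_force": force on the tool from outside, world axes, zero at the start; "ft_torque": the same for the moment, N m; "grip_width": finger opening in m; "gripper_force": force on a finger pad.
Only numpy, scipy, OpenCV 4.12 (cv2) and the standard library are available. Lean on these libraries where they do the work, as an engineer would, in place of code of your own. Each camera call takes 0.05 s, during which the arm holds its last target. There are 200 camera calls.

## Working session

There is one attempt and no reset: what is moved stays moved. The work goes in short steps, Python scripts to look and compute and a tool call to move; the robot and the scene stay as the last step left them, time stands still between calls to the robot, and variables do not carry over. Pictures are saved under pics/ and viewed, at most 10 in all, crops included, and the job is handed in when it is done.

Besides the shell and the picture viewer there is one more tool, called by a JSON object that holds its "fn" and its "kwargs". arm_command: Moves the arm, as the interface text tells. Its arguments: {"type":"object","properties":{"commands":{"type":"array"},"grip":{"type":"number"}},"required":["commands"]}

```bash
mkdir -p pics
cat > h.py <<'E'
import numpy as np, cv2
from cell import manip, cams, ticket
def ray(n,u,v):
    c=cams.get_calibration(n);K=np.array(c["K"]);R=np.array(c["R"]);t=np.array(c["t"])
    d=np.array([(u-K[0,2])/K[0,0],(v-K[1,2])/K[1,1]]);s=d.copy()
    for _ in range(20): s=d/(1+c["k1"]*(s@s))
    w=R.T@np.array([s[0],s[1],1]);return -R.T@t,w/np.linalg.norm(w)
def plane(n,u,v,z):
    o,d=ray(n,u,v);return o+d*(z-o[2])/d[2]
def tri(a,b):
    (o,d),(p,e)=ray("scene",*a),ray("top",*b)
    s=np.linalg.lstsq(np.c_[d,-e],p-o,rcond=None)[0]
    x,y=o+d*s[0],p+e*s[1];return (x+y)/2,np.linalg.norm(x-y)
E
python3 - <<'E'
from h import *
for n in("scene","top"):
    cv2.imwrite(f"pics/{n}0.png",cams.grab_frame(n)); print(n,cams.get_calibration(n))
print(manip.read_state())
E
```

```text
scene {'K': array([[518.06586263,   0.        , 277.90619989],
       [  0.        , 518.06586263, 203.22399804],
       [  0.        ,   0.        ,   1.        ]]), 'k1': -0.09692133514536784, 'R': array([[ 0.63611366,  0.77149702, -0.01231898],
       [ 0.48130739, -0.40922443, -0.77516357],
       [-0.60307761,  0.48716292, -0.63164047]]), 't': array([-0.32746331, -0.25013674,  1.24655444])}
top {'K': array([[488.13016702,   0.        , 283.35346364],
       [  0.        , 488.13016702, 217.18530411],
       [  0.        ,   0.        ,   1.        ]]), 'k1': -0.051802403663156714, 'R': array([[ 1.76980374e-02, -9.99838545e-01,  3.10855265e-03],
       [-9.80858354e-01, -1.79648922e-02, -1.93892116e-01],
       [ 1.93916656e-01,  3.82460093e-04, -9.81017933e-01]]), 't': array([-0.10140834,  0.61227215,  0.74845727])}
{'clock': 0.1, 'q': array([-1.35798885e+00,  3.42671615e-01,  1.52490069e+00,  4.19557447e-07,
        1.27537764e+00, -1.46004274e-01]), 'joint_velocities': array([-1.85922332e-04, -1.46283454e-03, -2.32462531e-03,  2.79141386e-05,
       -9.04475803e-04, -1.86874342e-03]), 'effort': array([ 1.92228865e-03, -4.34447908e+01, -2.46490574e+01, -6.79840764e-05,
        4.77495545e-03,  3.87009925e-05]), 'ee_pos': array([ 0.18430619, -0.49122183,  0.23069307]), 'tcp_rot': array([ 9.83949669e-01,  1.78444916e-01, -2.24630845e-05, -6.78273364e-04]), 'ft_force': array([-0.51937248,  0.13783015,  0.39951986]), 'ft_torque': array([-0.04381636, -0.01855117, -0.03469953]), 'gripper_force': 0.0, 'grip_width': 0.08502419958319773}
```

View pics/scene0.png

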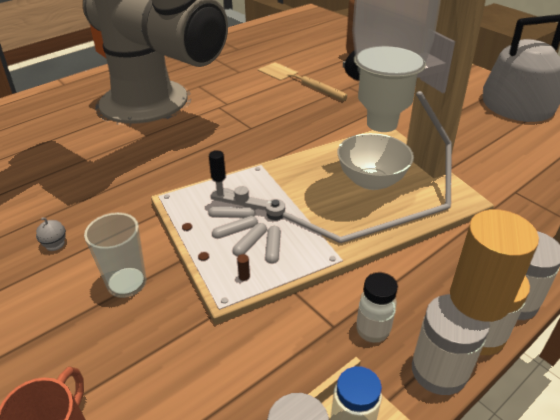

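View pics/top0.png

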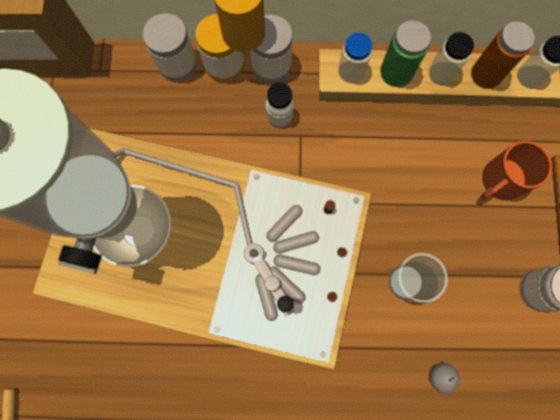

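The scene view shows the knob at about (217,165), the pivot at (275,208) and the standing dowel at (243,267). In the top view they are at (286,304), (255,254) and (330,207). The plugs are at (342,252) and (332,297), so the dowel marks the 90° notch. The jar is at (418,279) in the top view.

Run:
```python
from h import *
from scipy.spatial.transform import Rotation as Ro
def blob(n,box,thr):
    im=cams.grab_frame(n);x0,y0,x1,y1=box
    m=(im[y0:y1,x0:x1].max(2)<thr).astype(np.uint8)
    k,l,s,c=cv2.connectedComponentsWithStats(m);i=1+np.argmax(s[1:,4])
    b=s[i]; print(n,s[i][:4]+[x0,y0,0,0],c[i]+[x0,y0]); return b[:4]+[x0,y0,0,0]
ks=blob("scene",(195,140,235,200),60); kt=blob("top",(268,288,304,320),60)
ds=blob("scene",(230,245,256,285),110); dt=blob("top",(318,195,342,220),130)
# top centres: scene top edge ~ ; top-view use box centre
print("knob",tri((217.5,155.5),(286,304)))
P=plane("top",255,253.5,.045);print("pivot",tri((275,207),(255,253.5)),P)
print("dowel",tri((243,258),(330,207)),plane("top",330,207,.06))
for z in(.1,.125):print(z,plane("top",286,304,z))
for p in((342,252),(332,297)):print(plane("top",*p,.024))
print("jar base",plane("scene",126,282,0),"top",plane("top",419,279,.11))
s=manip.read_state();print(Ro.from_quat(s["tcp_rot"]).as_matrix().round(3))
for n in("scene","top"):
    im=cams.grab_frame(n);c=im[130:310,150:330] if n=="scene" else im[170:350,220:400]
    cv2.imwrite(f"pics/{n}c.png",cv2.resize(c,(580,580),interpolation=cv2.INTER_CUBIC))
```

```text
scene [209 151  16  32] [216.8276699 165.6723301]
top [278 296  15  16] [285.35164835 303.37912088]
scene [233 252  17  29] [242.79215686 267.87843137]
top [324 201  11  13] [329.26890756 207.41176471]
knob (array([ 0.47259359, -0.09418666,  0.12013334]), np.float64(0.005705674754162809))
pivot (array([ 0.55650494, -0.04234408,  0.03667578]), np.float64(0.0034861237822022572)) [ 0.55453299 -0.04428395  0.045     ]
dowel (array([ 0.6346428 , -0.16614039,  0.05663823]), np.float64(0.004459330166698397)) [ 0.63271906 -0.1677073   0.06      ]
0.1 [ 0.47150821 -0.09679659  0.1       ]
0.125 [ 0.47103363 -0.09659355  0.125     ]
[ 0.56229123 -0.19170126  0.024     ]
[ 0.4858728 -0.174546   0.024    ]
jar base [ 0.5142934  -0.30271041  0.        ] top [ 0.51197563 -0.29861994  0.11      ]
[[ 0.936  0.351 -0.   ]
 [ 0.351 -0.936  0.   ]
 [ 0.    -0.    -1.   ]]
```

View pics/topc.png

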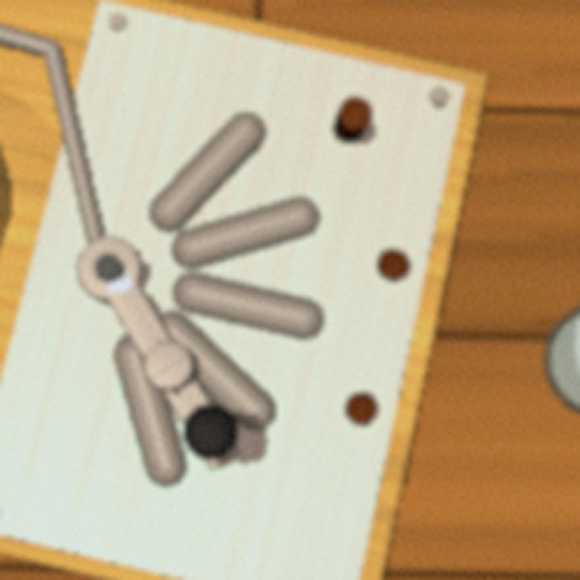

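View pics/scenec.png

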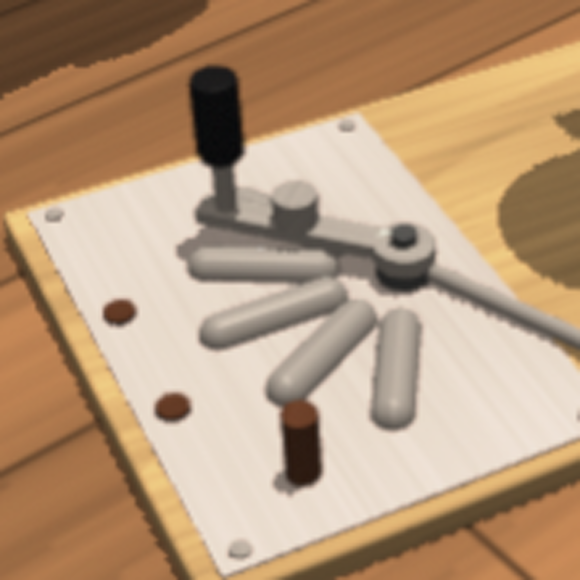

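The dowel bearing is 90° anticlockwise from the lever (-147.8° to -57.8°). I'll move above the knob first.

{"fn": "arm_command", "kwargs": {"commands": [{"translation": [0.041,-0.027,0],"delta_rot": [0,0,0]},{"translation": [0.041,-0.027,0],"delta_rot": [0,0,0]},{"translation": [0.041,-0.027,0],"delta_rot": [0,0,0]},{"translation": [0.041,-0.027,0],"delta_rot": [0,0,0]},{"translation": [0.041,-0.027,0],"delta_rot": [0,0,0]},{"translation": [0.041,-0.027,0],"delta_rot": [0,0,0]},{"translation": [0.041,-0.027,0],"delta_rot": [0,0,0]},{"translation": [0.041,-0.027,0],"delta_rot": [0,0,0]},{"translation": [0.041,-0.027,0],"delta_rot": [0,0,0]},{"translation": [0.041,-0.027,0],"delta_rot": [0,0,-0.1]},{"translation": [0,0,0],"delta_rot": [0,0,-0.1]},{"translation": [0,0,0],"delta_rot": [0,0,0]}], "grip": 1}}

```text
clock: 1.9
ee_pos: [0.4736, -0.0943, 0.2312]
tcp_rot: [0.961, 0.276, -0.0, 0.0]
ft_force: [-0.8, -0.3, -0.5]
grip_width: 0.0854
gripper_force: 0.0
```

Run:
```python
from h import *
from scipy.spatial.transform import Rotation as Ro
s=manip.read_state();R=Ro.from_quat(s["tcp_rot"]).as_matrix();print(s["clock"],s["ee_pos"],s["q"],R.round(3))
print(R.T@(np.array([.4715,-.0965,.083])-s["ee_pos"]))
```

```text
1.9 [ 0.47356411 -0.09428006  0.2311828 ] [-3.55294654e-01  2.65175609e-01  1.63482459e+00 -1.83879409e-04
  1.24179241e+00  6.56348496e-01] [[ 0.848  0.531 -0.   ]
 [ 0.531 -0.848 -0.   ]
 [-0.    -0.    -1.   ]]
[-0.0028889   0.00079448  0.14818352]
```

{"fn": "arm_command", "kwargs": {"commands": [{"translation": [-0.003,0.001,0.03],"delta_rot": [0,0,0]},{"translation": [0,0,0.03],"delta_rot": [0,0,0]},{"translation": [0,0,0.03],"delta_rot": [0,0,0]},{"translation": [0,0,0.03],"delta_rot": [0,0,0]},{"translation": [0,0,0.02],"delta_rot": [0,0,0]},{"translation": [0,0,0.008],"delta_rot": [0,0,0]},{"translation": [0,0,0],"delta_rot": [0,0,0]}]}}

```text
clock: 2.78
ee_pos: [0.4713, -0.0976, 0.0833]
tcp_rot: [0.961, 0.275, -0.0, -0.0]
ft_force: [-0.1, -0.8, -0.4]
grip_width: 0.0852
gripper_force: 0.0
```

{"fn": "arm_command", "kwargs": {"commands": [{"translation": [0,0,0],"delta_rot": [0,0,0]},{"translation": [0,0,0],"delta_rot": [0,0,0]},{"translation": [0,0,0],"delta_rot": [0,0,0]},{"translation": [0,0,0],"delta_rot": [0,0,0]},{"translation": [0,0,0],"delta_rot": [0,0,0]},{"translation": [0,0,0],"delta_rot": [0,0,0]},{"translation": [0,0,0],"delta_rot": [0,0,0]},{"translation": [0,0,0],"delta_rot": [0,0,0]}], "grip": 0}}

```text
clock: 3.78
ee_pos: [0.4715, -0.0972, 0.0838]
tcp_rot: [0.961, 0.276, 0.0, 0.0]
ft_force: [-2.4, 1.6, 5.2]
grip_width: 0.0247
gripper_force: 58.5
```

{"fn": "arm_command", "kwargs": {"commands": [{"translation": [0.0004,0.0087,0],"delta_rot": [0,0,-0.0873]},{"translation": [0.0004,0.0087,0],"delta_rot": [0,0,-0.0873]},{"translation": [0.0004,0.0087,0],"delta_rot": [0,0,-0.0873]},{"translation": [0.0004,0.0087,0],"delta_rot": [0,0,-0.0873]},{"translation": [0.0004,0.0087,0],"delta_rot": [0,0,-0.0873]},{"translation": [0.0004,0.0087,0],"delta_rot": [0,0,-0.0873]},{"translation": [0.0004,0.0087,0],"delta_rot": [0,0,-0.0873]},{"translation": [0.0004,0.0087,0],"delta_rot": [0,0,-0.0873]},{"translation": [0.0004,0.0087,0],"delta_rot": [0,0,-0.0873]}]}}

```text
clock: 4.9
ee_pos: [0.5358, -0.1399, 0.0838]
tcp_rot: [0.782, 0.623, 0.002, 0.0]
ft_force: [7.9, 9.5, 1.3]
grip_width: 0.0246
gripper_force: 58.9
```

{"fn": "arm_command", "kwargs": {"commands": [{"translation": [0.0004,0.0087,0],"delta_rot": [0,0,-0.0873]},{"translation": [0.0004,0.0087,0],"delta_rot": [0,0,-0.0873]},{"translation": [0.0004,0.0087,0],"delta_rot": [0,0,-0.0873]},{"translation": [0.0004,0.0087,0],"delta_rot": [0,0,-0.0873]},{"translation": [0.0004,0.0087,0],"delta_rot": [0,0,-0.0873]},{"translation": [0.0004,0.0087,0],"delta_rot": [0,0,-0.0873]},{"translation": [0.0004,0.0087,0],"delta_rot": [0,0,-0.0873]},{"translation": [0.0004,0.0087,0],"delta_rot": [0,0,-0.0873]},{"translation": [0.0004,0.0087,0],"delta_rot": [0,0,-0.0873]},{"translation": [0,0,0],"delta_rot": [0,0,0]}]}}

```text
clock: 6.15
ee_pos: [0.6105, -0.1269, 0.0838]
tcp_rot: [0.484, 0.875, 0.001, 0.001]
ft_force: [1.5, 4.7, 3.3]
grip_width: 0.0247
gripper_force: 59.4
```

{"fn": "arm_command", "kwargs": {"commands": [{"translation": [0,0,0],"delta_rot": [0,0,0]},{"translation": [0,0,0],"delta_rot": [0,0,0]},{"translation": [0,0,0],"delta_rot": [0,0,0]},{"translation": [0,0,0],"delta_rot": [0,0,0]},{"translation": [0,0,0],"delta_rot": [0,0,0]},{"translation": [0,0,0],"delta_rot": [0,0,0]},{"translation": [0,0,0],"delta_rot": [0,0,0]},{"translation": [0,0,0],"delta_rot": [0,0,0]}], "grip": 1}}

```text
clock: 7.15
ee_pos: [0.6091, -0.1286, 0.0833]
tcp_rot: [0.484, 0.875, -0.0, 0.0]
ft_force: [0.1, 0.3, -0.1]
grip_width: 0.0851
gripper_force: 0.0
```

{"fn": "arm_command", "kwargs": {"commands": [{"translation": [0,0,-0.02],"delta_rot": [0,0,0]},{"translation": [0,0,-0.03],"delta_rot": [0,0,0]},{"translation": [0,0,-0.04],"delta_rot": [0,0,0]},{"translation": [0,0,-0.04],"delta_rot": [0,0,0]},{"translation": [0.05,0,-0.02],"delta_rot": [0,0,0]},{"translation": [0,-0.05,0],"delta_rot": [0,0,0]},{"translation": [0,-0.05,0],"delta_rot": [0,0,0]},{"translation": [0,-0.05,0],"delta_rot": [0,0,0]},{"translation": [0,0,0],"delta_rot": [0,0,0]}]}}

```text
clock: 8.28
ee_pos: [0.4533, -0.167, 0.2337]
tcp_rot: [0.486, 0.874, -0.0, 0.0]
ft_force: [1.4, -0.8, -0.2]
grip_width: 0.0854
gripper_force: 0.0
```

Run:
```python
from h import *
a=cams.grab_frame("scene");b=cams.grab_frame("top")
cv2.imwrite("pics/end.png",cv2.resize(np.hstack([a[80:380,60:360],b[130:430,200:500]]),(800,400)))
```

```text
Traceback (most recent call last):
ValueError: all the input array dimensions except for the concatenation axis must match exactly, but along dimension 0, the array at index 0 has size 300 and the array at index 1 has size 290
```

Run:
```python
from h import *
a=cams.grab_frame("scene");b=cams.grab_frame("top")
cv2.imwrite("pics/end.png",cv2.resize(np.hstack([a[80:380,60:360],b[100:400,200:500]]),(800,400)))
```

```text
(no output)
```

View pics/end.png

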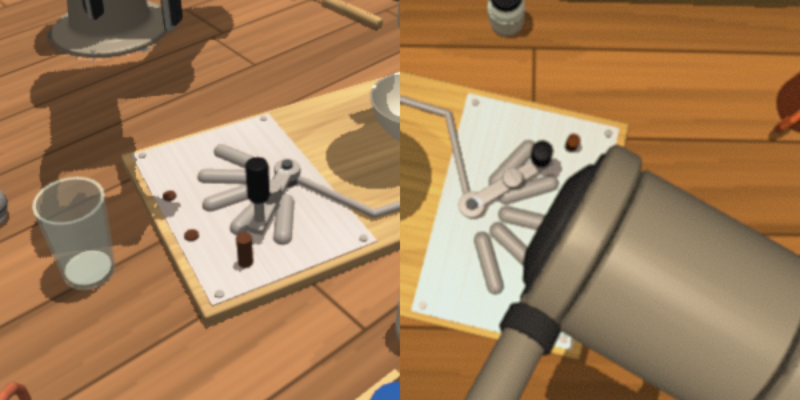

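The lever sits in the last notch, between the last two ridges and in line with the dowel. In the composite's top view the knob is at (541,153) and the dowel at (573,142). The jar stands upright in its place, and the gripper is clear of everything.

```bash
python3 -c "
from h import *
print(plane('top',200+(541-400)*.75,100+153*.75,.125)-plane('top',329.5,207,.06));print(ticket.job_done())"
```

```text
[-0.02713266  0.0424475   0.065     ]
the job is handed in; nothing more can be done
None
```

The lever is in the notch beside the standing dowel (knob about 50 mm from it by camera) and let go, the jar looks upright in its place, and the job is handed in; no verdict was returned.

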